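# Nest the stepped tumblers on the stand, keep the odd one apart

### The arm

A 6-joint arm with a two-finger parallel gripper is mounted at the origin on the work surface. World frame = base frame: x ahead of the robot, y to its left, z up, the work surface at z = 0. Lengths are in mm, angles in rad, forces in N, time in s.
With the tool pointing down it reaches from about 275 to 1000 mm from the base axis. Payload 8.4 kg.
Tool frame: the origin (TCP) lies on the centre line of the jaws, within the pads' length; the fingertips stand 22 mm ahead of it and the grasp point (between the pads) lies 3 mm ahead of it; z points along the fingers, y is the direction in which the jaws open and shut (so a half turn about z gives the same grasp; the last joint's range is limited). The gripper opens to 85 mm and grips with 20 to 120 N. Pads are 22 mm wide; open, the fingers measure 114 mm over their backs; the gripper's body (76 mm by 85 mm) begins 54 mm behind the grasp point. The pads swing forward as they close: fully open they stand 13 mm farther back than shut.
Start: joints at [-1.252, 0.353, 1.633, -0, 1.155, -0.002], TCP at [197.077, -593.118, 253.281] pointing down, gripper open.
Joint ranges: [-2.63, 2.63], [-0.92, 2.1], [0.06, 2.66], [-1.3, 4.44], [0, 2.69], [-3.02, 3.02]. Speed limits (rad/s): [2.22, 2.22, 2.79, 3.14, 3.14, 3.14].

### API

Orientations are given as [roll, pitch, yaw] about the fixed x, y, z axes, in that order (R = Rz(yaw) Ry(pitch) Rx(roll)).
In Python, from rig import r gives the robot as it stands.
- The arm moves only by the tool carry_out, never from a script. Its argument "rows" is text: rows parted by semicolons, each of 5 numbers parted by spaces: the opening, from 0 (shut) to 1 (fully open), then the shift along the tool's x, y, z in units of 30 mm (1.0 is 30 mm), then the turn about the tool's z in units of 8 degrees (1.0 is 8 degrees). A call has 1 to 12 rows; each row shifts and turns the commanded pose from where the row before left it, along the tool's axes as they then stand; what a row does not reach is not made up. A row lasts 1/8 s, in which the tool goes at most 62.5 mm and 10.7 degrees, less where a joint would pass 70% of its speed; a pose out of reach is approached as far as the arm can. A call is refused whole if a number of a shift passes 1 or a number of a turn 1, either way. A call with a gripper value outside its range is refused whole. The fingers move at their own pace and stop on an object; "newtons" is the grip in N (left out, the last holds). Time passes only in rows, so rows that do not move let the fingers close. It gives the time, the measured TCP pose, the force and the opening at its end, in the units of the state.
- r.sense(): the state, without advancing time (a new reading comes with each control period).
- r.grab_frame(name): name is "scene" or "top" or "wrist"; returns the picture (400x640x3 uint8, blue, green, red); there is no depth.
- r.get_calibration(name): a dict with "intrinsics" (3x3 intrinsics, pixels), "position" and "rotation" of the camera in the world. Camera axes: x right, y up, looking along -z (the intrinsics and any distortion apply to the point x, -y, -z); pixel columns grow to the right and rows downward; lengths in mm; the calibration is good to about 2 mm. The wrist camera is an equidistant fisheye: a pixel r from the principal point sees the ray r / f radians off the axis. A picture is of the moment at which its call begins: read the wrist's pose just before it. get_calibration takes no time and is no camera call; for the wrist camera it gives the pose at the moment of the call.
- r.sign_off(): hands the job in, once; it reports no verdict.
The state is a dict: "clock": time; "qpos": joint angles; "qvel": joint speeds; "joint_efforts": joint torques, N m; "eef_pos": TCP position; "tcp_rot": TCP orientation; "contact_force": force on the tool from outside, world axes, zero at the start; "wrist_torque": the same for the moment, N m; "opening": opening from 0.0 (shut) to 1.0 (fully open).
Only numpy, scipy, OpenCV 4.12 (cv2) and the standard library are available. Lean on these libraries where they do the work, as an engineer would, in place of code of your own. Each camera call takes 0.05 s, during which the arm holds its last target.

### The job

Tidy up the steel tumblers standing on the carrom board and in its draining rack: nest the three stepped tumblers, fully seated in one another and mouth up, in one upright stack centred on the small footed steel stand. The straight-sided tumbler does not nest; stand it upright, mouth up, in the green coaster tray. Leave the striker, the coins, the coin box and the bowl where they are.

Things in the scene. Friction and masses are not known exactly. Their poses are not given: they have to be found in the camera images.
- tumbler_a: Steel stepped tumbler, 98 mm high, open top: body tapering from 48 mm across down to 35 at the base; 58.5 mm up a step out to a straight collar, 58 mm across outside, 53 inside. Nests in its own kind, step on rim, 39.5 mm higher than the one below. 80-150 g. Origin: underside's centre; z: axis to the mouth. Starts in one of the rack's three places, mouth tipped 30 degrees towards the robot.
- tumbler_b: Steel stepped tumbler, 98 mm high, open top: body tapering from 48 mm across down to 35 at the base; 58.5 mm up a step out to a straight collar, 58 mm across outside, 53 inside. Nests in its own kind, step on rim, 39.5 mm higher than the one below. 80-150 g. Origin: underside's centre; z: axis to the mouth. Starts in one of the rack's three places, mouth tipped 30 degrees towards the robot.
- tumbler_c: Steel stepped tumbler, 98 mm high, open top: body tapering from 48 mm across down to 35 at the base; 58.5 mm up a step out to a straight collar, 58 mm across outside, 53 inside. Nests in its own kind, step on rim, 39.5 mm higher than the one below. 80-150 g. Origin: underside's centre; z: axis to the mouth. Starts standing upright on the open board between the robot and the rack.
- tumbler_s: Steel straight-sided tumbler, 90 mm high, open top, 58 mm across from base to rim, 53 inside, no step: it nests in no other. 80-150 g. Origin: underside's centre; z: axis to the mouth. Starts in one of the rack's three places, mouth tipped 30 degrees towards the robot.
- stand_top (a point): Centre of the flat round top, 52 mm across, of a small footed steel stand, 50 mm high with an 80 mm foot, fixed to the board. z up. The stand and the coaster tray are to the left and right in front of the rack; which is on which side varies.
- tray_in (a point): Centre of the inner floor of the square green plastic coaster tray, 130 mm square outside, 122 mm inside, rim 12 mm above this floor (16 mm high outside), fixed to the board. z up, x and y along its sides.
- rack_floor (a point): Centre of the rack's wooden plank, upper face; fixed. Frame upright: x forward from the robot, y along the rack. Plank 335 mm long in y, rises 30 degrees towards +x. Three places about 112 mm apart in y, the middle one here; tumblers stand square to the plank and lean on a steel rail on the robot's side, 62-74 mm above the plank; nothing stands between neighbours.
- striker: Red acrylic carrom striker, disc 41 mm across, 9 mm thick, lying flat on the board; bystander. Origin: centre of the underside. Stands on the carrom board, whose playing surface is 40 mm above the table (a 42 mm wide frame, 12 mm higher, runs round its edge).
- coin_box: Clear plastic coin box with white twist cap, 70 mm across, 74 mm high, standing; bystander. Origin: centre of the underside. Stands on the carrom board, whose playing surface is 40 mm above the table (a 42 mm wide frame, 12 mm higher, runs round its edge).
- bowl: Small steel bowl, 84 mm across, 40 mm high; bystander. Origin: centre of the underside. Stands on the carrom board, whose playing surface is 40 mm above the table (a 42 mm wide frame, 12 mm higher, runs round its edge).
- coin0: Wooden carrom coin, disc 31 mm across, 8 mm thick, lying flat on the board; bystander. Origin: centre of the underside. Stands on the carrom board, whose playing surface is 40 mm above the table (a 42 mm wide frame, 12 mm higher, runs round its edge).
- coin1: Wooden carrom coin, disc 31 mm across, 8 mm thick, lying flat on the board; bystander. Origin: centre of the underside. Stands on the carrom board, whose playing surface is 40 mm above the table (a 42 mm wide frame, 12 mm higher, runs round its edge).
- coin2: Wooden carrom coin, disc 31 mm across, 8 mm thick, lying flat on the board; bystander. Origin: centre of the underside. Stands on the carrom board, whose playing surface is 40 mm above the table (a 42 mm wide frame, 12 mm higher, runs round its edge).
Not all that is in view belongs to the job. Leave any red look-alike of the tumbler_c alone.

How it is judged (in metres and radians):
At the end, for the whole second after the job is handed in: Stepped tumblers: upright within 0.1 rad, each within 14 mm of the stand top's centre, undersides 30 mm or more apart and none over 85 mm above the stand (fully nested). Straight tumbler upright within 0.06 rad on the coaster tray's floor. All at rest (horizontal distance between each of tumbler_a, tumbler_b, tumbler_c and stand_top below 0.014 m and angle between each of tumbler_a, tumbler_b, tumbler_c's own z axis and vertical below 0.1 rad and z of tumbler_a in the frame of stand_top between -0.004 and 0.085 m and linear speed of each of tumbler_a, tumbler_b, tumbler_c, tumbler_s below 0.02 m/s and z of tumbler_b in the frame of stand_top between -0.004 and 0.085 m and z of tumbler_c in the frame of stand_top between -0.004 and 0.085 m and distance between tumbler_a and tumbler_b above 0.03 m and distance between each of tumbler_b, tumbler_a and tumbler_c above 0.03 m and horizontal distance between tumbler_s and tray_in below 0.05 m and z of tumbler_s in the frame of tray_in between -0.004 and 0.004 m and angle between tumbler_s's own z axis and vertical below 0.06 rad); the robot touches nothing.
It fails at once if the striker or a coin pushed more than 40 mm from its place or tipped over (distance of any of striker, coin0, coin1, coin2 from where it was at the start of the episode above 0.04 m or angle between any of striker, coin0, coin1, coin2's own z axis and vertical above 0.5 rad).
It fails at once if the coin box pushed more than 40 mm from its place or tipped over (distance of coin_box from where it was at the start of the episode above 0.04 m or angle between coin_box's own z axis and vertical above 0.5 rad).
It fails at once if the bowl pushed more than 40 mm from its place or tipped over (distance of bowl from where it was at the start of the episode above 0.04 m or angle between bowl's own z axis and vertical above 0.5 rad).
It also fails if it takes over 72 s, if anything falls off the work surface, if the arm or the gripper's body presses on something with over 40 N, if the wrist force passes 120 N, or if a joint passes its speed limit or range.

## Working session

There is one attempt and no reset: what is moved stays moved. The work goes in short steps, Python scripts to look and compute and a tool call to move; the robot and the scene stay as the last step left them, time stands still between calls to the robot, and variables do not carry over. Pictures are saved under pics/ and viewed, and the job is handed in when it is done.

Besides the shell and the picture viewer there is one more tool, called after ">>>" as name(argument=value, ...) on one line, values as JSON. carry_out: Moves the arm, as the interface text tells. Its arguments: {"type":"object","properties":{"rows":{"type":"string"},"newtons":{"type":"number"}},"required":["rows"]}

```bash
ls; mkdir -p pics
python3 - <<'E'
from rig import r
import cv2,json
print(r.sense())
for n in ("scene","top","wrist"):
    c=r.get_calibration(n); print(n,c)
    cv2.imwrite(f"pics/{n}0.png",r.grab_frame(n))
E
```

```text
pics
{'clock': 0.0, 'qpos': array([-1.25239155e+00,  3.53642452e-01,  1.63412977e+00,  2.99310654e-05,
        1.15521672e+00, -2.41638646e-03]), 'qvel': array([-0.00140843, -0.00041851,  0.00096254, -0.00163142, -0.000291  ,
       -0.00037086]), 'joint_efforts': array([ 2.03686413e-04, -6.05246830e+01, -3.42067766e+01, -4.51139840e-05,
        9.37761128e-03, -1.23111795e-05]), 'eef_pos': array([ 196.94950613, -592.68526336,  252.5670914 ]), 'tcp_rot': array([-3.14019643e+00, -3.07404051e-05,  3.20809036e-01]), 'contact_force': array([0.51394926, 0.34806571, 0.3399032 ]), 'wrist_torque': array([ 0.0196776 ,  0.03136882, -0.03757088]), 'opening': 0.9998889695994295}
scene {'intrinsics': array([[442.41563136,   0.        , 312.9661452 ],
       [  0.        , 442.41563136, 200.7797145 ],
       [  0.        ,   0.        ,   1.        ]]), 'position': array([1345.51056471,  302.01952685,  917.3596967 ]), 'rotation': array([0.83045946, 0.01131565, 1.98588169])}
top {'intrinsics': array([[368.04445548,   0.        , 321.43680139],
       [  0.        , 368.04445548, 200.26647084],
       [  0.        ,   0.        ,   1.        ]]), 'position': array([327.58177334, -69.82832007, 971.76372524]), 'rotation': array([ 0.22444632, -0.00613302, -1.55000649])}
wrist {'intrinsics': array([[309.70691629,   0.        , 316.21732845],
       [  0.        , 309.70691629, 200.0552379 ],
       [  0.        ,   0.        ,   1.        ]]), 'position': array([ 273.83073792, -567.40684879,  372.25562347]), 'rotation': array([-0.32188134,  0.00154387, -1.2494404 ])}
```

View pics/scene0.png

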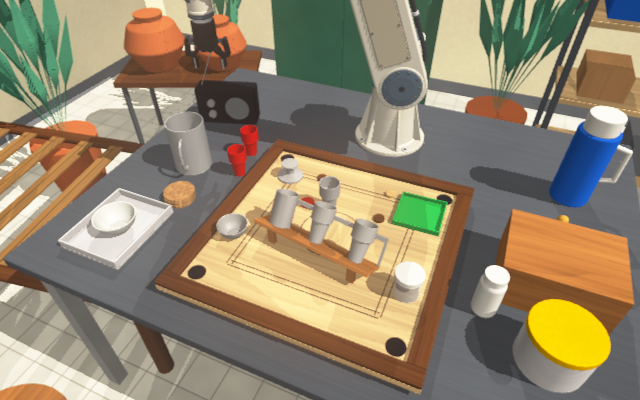

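View pics/top0.png

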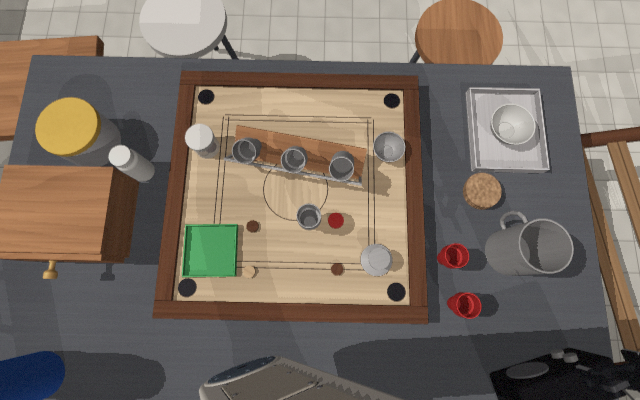

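View pics/wrist0.png

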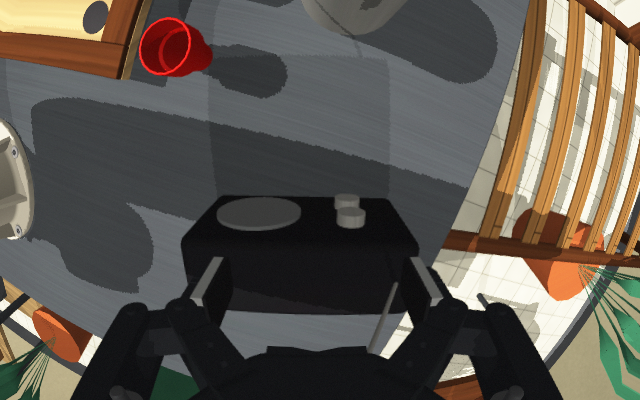

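Run:
```python
import cv2
s=cv2.imread("pics/scene0.png");t=cv2.imread("pics/top0.png")
cv2.imwrite("pics/s1.png",cv2.resize(s[145:310,200:450],None,fx=3.2,fy=3.2,interpolation=3)[:600,:800])
cv2.imwrite("pics/t1.png",cv2.resize(t[110:290,180:415],None,fx=3.3,fy=3.3,interpolation=3)[:600,:800])
```

```text
(no output)
```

View pics/s1.png

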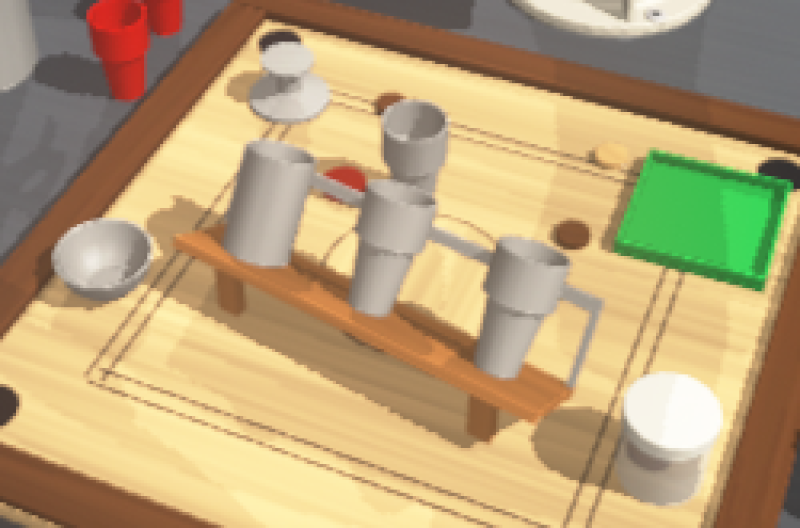

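View pics/t1.png

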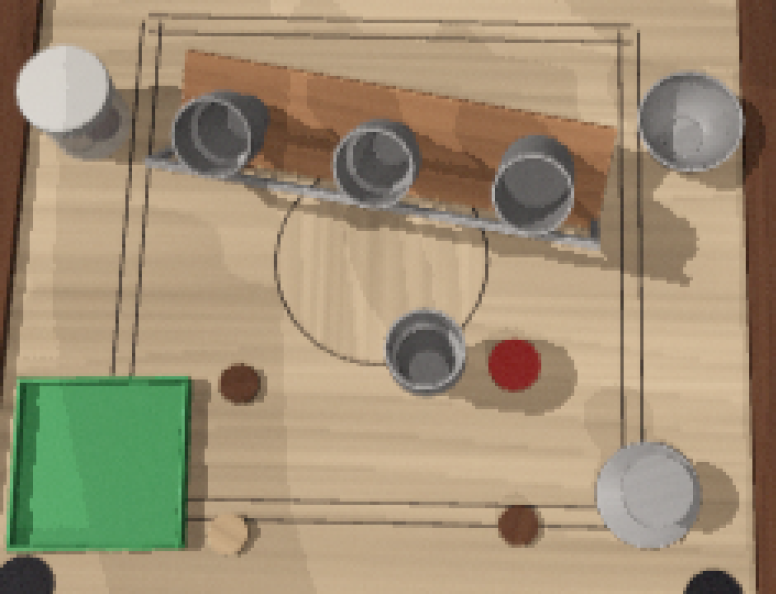

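```bash
cat > h.py <<'E'
import numpy as np, cv2
from scipy.spatial.transform import Rotation as Ro
from rig import r
def cam(n):
    c=r.get_calibration(n); return c["intrinsics"],np.array(c["position"]),Ro.from_euler("xyz",c["rotation"]).as_matrix()
def ray(n,u,v):
    K,p,R=cam(n)
    x=(u-K[0,2])/K[0,0]; y=(v-K[1,2])/K[1,1]
    if n=="wrist":
        q=np.hypot(x,y); s=np.sin(q)/max(q,1e-9); d=np.array([x*s,-y*s,-np.cos(q)])
    else: d=np.array([x,-y,-1.])
    d=R@d; return p,d/np.linalg.norm(d)
def atz(n,u,v,z):
    p,d=ray(n,u,v); return p+d*(z-p[2])/d[2]
def tri(*obs):
    A=0;b=0
    for o in obs:
        p,d=ray(*o); M=np.eye(3)-np.outer(d,d); A=A+M;b=b+M@p
    x=np.linalg.solve(A,b)
    res=[np.linalg.norm((np.eye(3)-np.outer(ray(*o)[1],ray(*o)[1]))@(x-ray(*o)[0])) for o in obs]
    return x,np.round(res,1)
def proj(n,P):
    K,p,R=cam(n); q=R.T@(np.asarray(P,float)-p); x,y,z=q[0],-q[1],-q[2]
    if n=="wrist":
        h=np.hypot(x,y); a=np.arctan2(h,z); return np.array([K[0,2]+K[0,0]*a*x/h,K[1,2]+K[1,1]*a*y/h])
    return np.array([K[0,2]+K[0,0]*x/z,K[1,2]+K[1,1]*y/z])
E
python3 - <<'E'
from h import *
np.set_printoptions(precision=1,suppress=True)
T=lambda u,v:("top",180+u/3.3,110+v/3.3)
S=lambda u,v:("scene",200+u/3.2,145+v/3.2)
print("c",atz(*T(425,348),138),tri(T(425,348),S(415,121)))
print("stand",atz(*T(657,492),90),atz(*S(288,58),90))
for n,z,pts in (("tray",56,[(10,548),(183,550),(188,380),(20,378)]),):
    print(n,[atz(*T(*p),z) for p in pts])
print("rimS",tri(T(533,188),S(280,153)));print("rimM",tri(T(376,160),S(398,198)));print("rimL",tri(T(213,133),S(528,256)))
# plank corners
print("railend",tri(T(602,245),S(316,182)),tri(T(148,162),S(602,300)))
print("striker",atz(*T(515,364),49),"coins",[atz(*T(*p),48) for p in((240,384),(229,535),(519,525))],"box",atz(*T(63,88),114),"bowl",atz(*T(692,120),80))
print("plank",tri(T(186,50),S(570,395)),tri(T(614,127),S(178,240)))
E
```

```text
c [481.5 -42.6 138. ] (array([481.3, -40.6, 135. ]), array([2., 2.]))
stand [ 388.8 -210.8   90. ] [ 391.8 -205.3   90. ]
tray [array([340.2, 261.5,  56. ]), array([341.4, 134.1,  56. ]), array([468. , 139.5,  56. ]), array([466.7, 267.1,  56. ])]
rimS (array([ 591.3, -113.7,  162.6]), array([2., 2.]))
rimM (array([607.7,  -3.7, 167.3]), array([2., 2.]))
rimL (array([626.1, 110. , 165.9]), array([0.5, 0.5]))
railend (array([ 556.5, -136.3,  103.1]), array([35.5, 35.5])) (array([615.3, 165.3, 130.7]), array([2.3, 2.3]))
striker [ 486.9 -109.3   49. ] coins [array([467. , 101.3,  48. ]), array([353.2, 102.4,  48. ]), array([ 365.1, -113.8,   48. ])] box [678.7 236.1 114. ] bowl [ 677.4 -243.8   80. ]
plank (array([705.9, 158.1, 118.4]), array([13.7, 13.7])) (array([ 660.3, -177.1,  102.5]), array([3.1, 3.1]))
```

```bash
cat >> h.py <<'E'
def plan(cur,tgt):
    """cur/tgt: x,y,z,yaw ; turn assumed first. prints total units in tool axes at target yaw"""
    cur=np.array(cur,float);tgt=np.array(tgt,float);y=tgt[3];d=(tgt-cur)[:3]
    t=-(tgt[3]-cur[3])/np.radians(8)
    print("turn %.2f | x %.2f y %.2f z %.2f"%(t,(d[0]*np.cos(y)+d[1]*np.sin(y))/30,(d[0]*np.sin(y)-d[1]*np.cos(y))/30,-d[2]/30))
def st():
    s=r.sense(); e=s["eef_pos"];o=s["tcp_rot"]
    print("t %.2f pos"%s["clock"],np.round(e,1),"rot",np.round(o,3),"open %.3f"%s["opening"],"F",np.round(s["contact_force"],1),"q",np.round(s["qpos"],2)); return [*e,o[2]]
E
python3 - <<'E'
from h import *
plan([197.077,-593.118,253.281,.3205],[481.5,-42,253.281,-.165])
E
```

```text
turn 3.48 | x 6.33 y -19.68 z -0.00
```

>>> carry_out(rows="1 0 0 0 0.87;1 0 0 0 0.87;1 0 0 0 0.87;1 0 0 0 0.87;1 0.3 -1 0 0;1 0.3 -1 0 0;1 0.3 -1 0 0;1 0.3 -1 0 0;1 0.3 -1 0 0;1 0.3 -1 0 0;1 0.3 -1 0 0;1 0.3 -1 0 0", newtons=30)

```text
clock: 1.65
eef_pos: [307.8, -367.2, 253.2]
tcp_rot: [-3.141, 0.0, -0.165]
contact_force: [0.7, -0.3, -0.3]
opening: 1.001
```

>>> carry_out(rows="1 0.3 -1 0 0;1 0.3 -1 0 0;1 0.3 -1 0 0;1 0.3 -1 0 0;1 0.3 -1 0 0;1 0.3 -1 0 0;1 0.3 -1 0 0;1 0.3 -1 0 0;1 0.4 -1 0 0;1 0.4 -1 0 0;1 0.4 -1 0 0;1 0.33 -0.68 0 0")

```text
clock: 3.15
eef_pos: [481.8, -40.7, 253.2]
tcp_rot: [-3.141, 0.0, -0.164]
contact_force: [0.6, 1.0, -0.1]
opening: 1.001
```

Run:
```python
from h import *
st()
cv2.imwrite("pics/w2.png",r.grab_frame("wrist"))
for n,P in (("c",(481.5,-42,138)),("S",(591.3,-113.7,162.6)),("M",(607.7,-3.7,167.3)),("L",(626,110,166)),("stand",(390,-209,90))): print(n,proj("wrist",P))
```

```text
t 3.15 pos [481.8 -40.7 253.2] rot [-3.141  0.    -0.164] open 1.001 F [ 0.6  1.  -0.1] q [-0.09  0.13  1.93  0.    1.08  1.65]
c [319.6259279  204.84325405]
S [398.26665864  48.9679303 ]
M [232.22519633  50.49168343]
L [97.37509614 73.05478325]
stand [478.23358547 243.19261222]
```

View pics/w2.png

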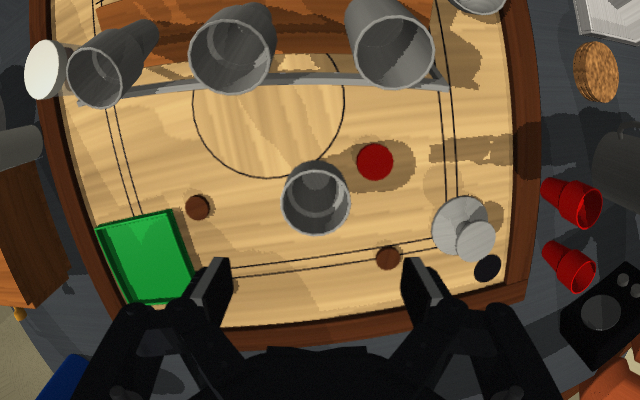

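Run:
```python
from h import *
np.set_printoptions(precision=1,suppress=True)
T=lambda u,v:("top",180+u/3.3,110+v/3.3)
S=lambda u,v:("scene",200+u/3.2,145+v/3.2)
W=lambda u,v:("wrist",u,v)
print("c",tri(T(425,348),S(415,121),W(316,201)),atz(*W(316,201),138))
print("stand",tri(T(657,492),S(288,58),W(475.5,242)),atz(*W(475.5,242),90))
print("S",tri(T(533,188),S(280,153),W(390,51)));print("M",tri(T(376,160),S(398,198),W(230.5,55)));print("L",tri(T(213,133),S(528,256),W(95,77)))
w=r.grab_frame("wrist")
plan([481.8,-40.7,253.2,-.164],[480.5,-41.5,124,-.164])
```

```text
c (array([482.4, -40.1, 134.9]), array([2.4, 2.2, 1.8])) [485.2 -39.7 138. ]
stand (array([ 388.6, -209.1,   85.6]), array([2.5, 1.9, 1.5])) [ 392.3 -205.2   90. ]
S (array([ 591.1, -111.9,  161.9]), array([3.9, 0.7, 3.9]))
M (array([606.6,  -3.2, 167.1]), array([3. , 1.3, 2.1]))
L (array([625.1, 110.6, 166.6]), array([1.6, 1.1, 2.4]))
turn -0.00 | x -0.04 y 0.03 z 4.31
```

>>> carry_out(rows="1 0 0 0.95 0;1 0 0 0.95 0;1 0 0 0.95 0;1 0 0 0.95 0;1 0 0 0.5 0;0 0 0 0 0;0 0 0 0 0;0 0 0 0 0;0 0 0 0 0;0 0 0 0 0;0 0 0 -0.5 0;0 0 0 -1 0")

```text
clock: 4.75
eef_pos: [480.4, -41.9, 169.5]
tcp_rot: [3.141, 0.003, -0.165]
contact_force: [0.6, -0.3, -1.2]
opening: 0.665
```

Run:
```python
from h import *
st()
cv2.imwrite("pics/w3.png",r.grab_frame("wrist"))
```

```text
t 4.75 pos [480.4 -41.9 169.5] rot [ 3.141e+00  3.000e-03 -1.650e-01] open 0.665 F [ 0.6 -0.3 -1.2] q [-0.09  0.24  2.01  0.    0.9   1.65]
```

View pics/w3.png

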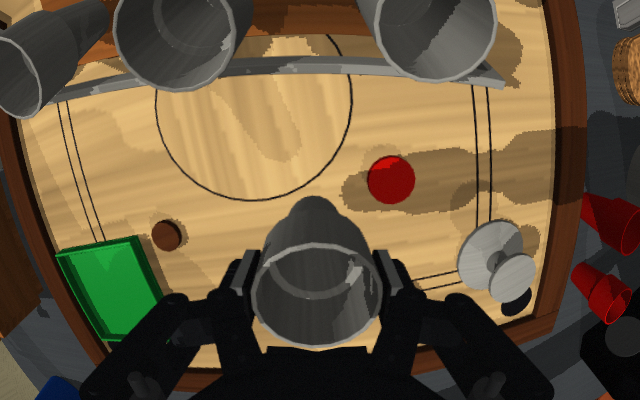

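Run:
```python
from h import *
plan(st(),[388,-208.5,195,-.165])
```

```text
t 4.80 pos [482.8 -42.  173.5] rot [-3.141e+00 -3.000e-03 -1.650e-01] open 0.667 F [1.6 0.3 2.6] q [-0.09  0.23  2.    0.    0.9   1.65]
turn -0.00 | x -2.21 y 5.99 z -0.72
```

>>> carry_out(rows="0 0 0 -0.8 0;0 -0.35 0.9 0 0;0 -0.35 0.9 0 0;0 -0.35 0.9 0 0;0 -0.35 0.9 0 0;0 -0.35 0.9 0 0;0 -0.35 0.9 0 0;0 -0.11 0.59 0 0;0 0 0 0 0;0 0 0 0 0")

```text
clock: 6.05
eef_pos: [386.6, -208.0, 193.5]
tcp_rot: [-3.141, -0.0, -0.165]
contact_force: [-0.0, 0.5, -0.5]
opening: 0.666
```

Run:
```python
from h import *
plan(st(),[388,-208.5,175,-.165])
for n in("top","scene","wrist"): cv2.imwrite(f"pics/{n}4.png",r.grab_frame(n))
t=cv2.imread("pics/top4.png");s=cv2.imread("pics/scene4.png")
a=cv2.resize(t[190:310,300:440],None,fx=3.5,fy=3.5,interpolation=3);b=cv2.resize(s[100:220,230:370],None,fx=3.5,fy=3.5,interpolation=3)[:, :]
cv2.imwrite("pics/m4.png",np.hstack([a,b])[:, :][:,:980][:, 90:890])
st()
```

```text
t 6.05 pos [ 386.6 -208.   193.5] rot [-3.141 -0.    -0.165] open 0.666 F [-0.   0.5 -0.5] q [-0.5   0.14  2.07  0.    0.93  1.24]
turn -0.00 | x 0.05 y 0.01 z 0.62
t 6.20 pos [ 386.7 -207.7  193.3] rot [-3.141  0.    -0.164] open 0.663 F [-0.1  0.3 -1.7] q [-0.5   0.14  2.07  0.    0.93  1.24]
```

View pics/m4.png

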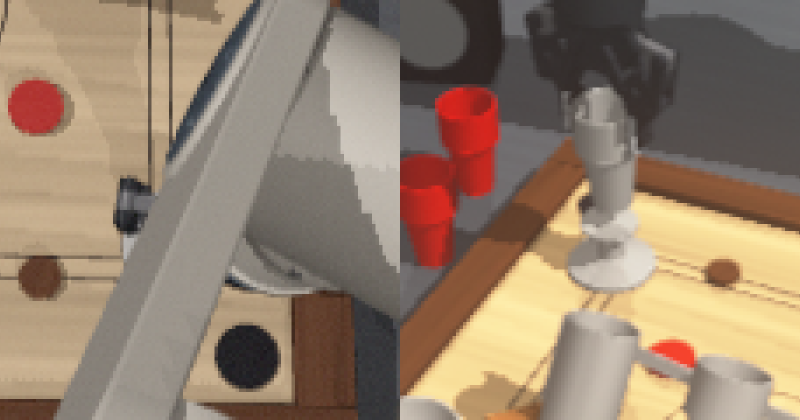

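View pics/wrist4.png

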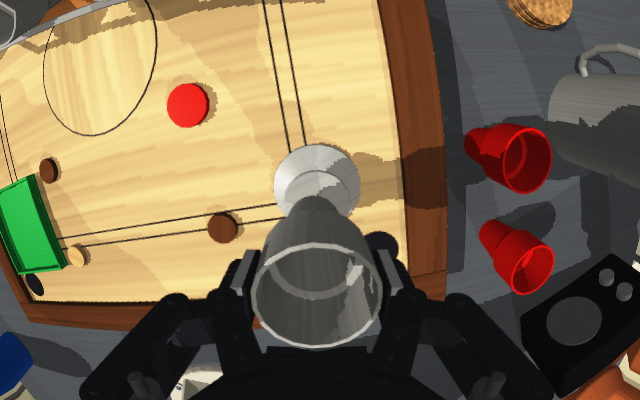

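>>> carry_out(rows="0 0.05 0 0.3 0;0 0 0 0.2 0;0 0 0 0.14 0;0 0 0 0 0;1 0 0 0 0;1 0 0 0 0;1 0 0 0 0;1 0 0 0 0;1 0 0 -0.5 0;1 0 0 -1 0;1 0 0 -1 0;1 0 0 -1 0")

```text
clock: 7.7
eef_pos: [388.0, -208.6, 281.1]
tcp_rot: [3.141, -0.001, -0.165]
contact_force: [0.3, -1.1, -0.4]
opening: 0.998
```

Run:
```python
from h import *
st()
for n in("scene","wrist"): cv2.imwrite(f"pics/{n}5.png",r.grab_frame(n))
s=cv2.imread("pics/scene5.png");w=cv2.imread("pics/wrist5.png")
b=cv2.resize(s[100:220,230:370],None,fx=3,fy=3,interpolation=3)
cv2.imwrite("pics/m5.png",np.hstack([b,w[:360,130:510]]))
print(proj("wrist",(389,-209,188)))
```

```text
t 7.70 pos [ 388.  -208.6  281.1] rot [ 3.141e+00 -1.000e-03 -1.650e-01] open 0.998 F [ 0.3 -1.1 -0.4] q [-0.5   0.03  1.97 -0.    1.14  1.24]
[315.19123212 213.5830733 ]
```

View pics/m5.png

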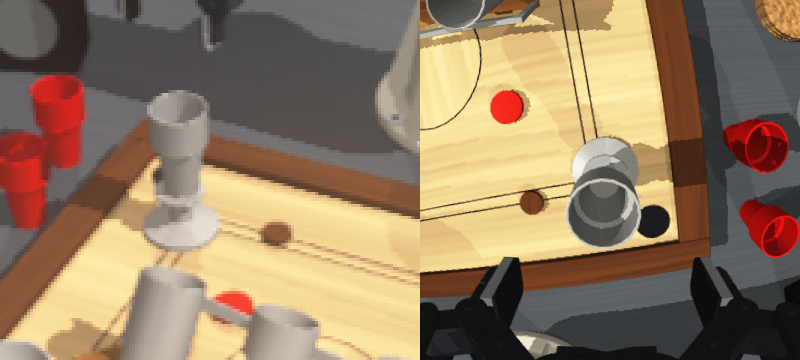

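Run:
```python
from h import *
plan([388,-208.6,281,-.165],[611,-4,171,-.165])
```

```text
turn -0.00 | x 6.21 y -7.95 z 3.67
```

>>> carry_out(rows="1 0.77 -1 0 0;1 0.77 -1 0 0;1 0.77 -1 0 0;1 0.77 -1 0 0;1 0.77 -1 0 0;1 0.77 -1 0 0;1 0.77 -1 0 0;1 0.82 -0.95 0 0;1 0 0 0 0")

```text
clock: 8.93
eef_pos: [612.1, -2.4, 278.8]
tcp_rot: [-3.141, 0.0, -0.163]
contact_force: [-0.4, 0.1, -0.4]
opening: 1.001
```

Run:
```python
from h import *
st()
cv2.imwrite("pics/wrist6.png",r.grab_frame("wrist"))
print(proj("wrist",(606.6,-3.2,167)))
```

```text
t 8.93 pos [612.1  -2.4 278.8] rot [-3.141  0.    -0.163] open 1.001 F [-0.4  0.1 -0.4] q [-0.01  0.31  1.64  0.    1.2   1.73]
[316.59828262 209.66274924]
```

View pics/wrist6.png

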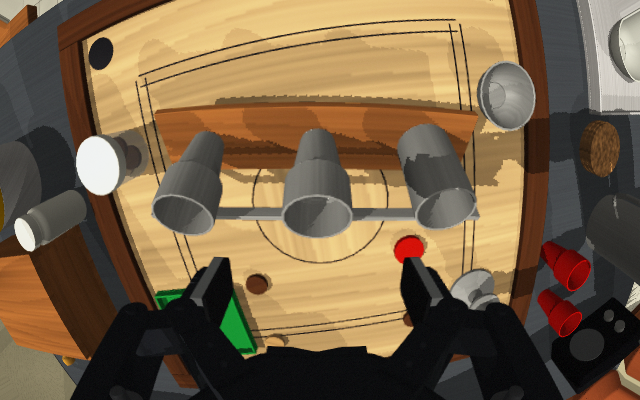

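>>> carry_out(rows="1 -0.1 0.02 1 0;1 0 0 1 0;1 0 0 1 0;1 0 0 0.6 0;0 0 0 0 0;0 0 0 0 0;0 0 0 0 0;0 0 0 0 0;0 0 0 0 0", newtons=25)

```text
clock: 10.1
eef_pos: [608.2, -4.0, 172.0]
tcp_rot: [-3.142, -0.001, -0.165]
contact_force: [-2.5, -0.4, 6.1]
opening: 0.656
```

Run:
```python
from h import *
st()
for n in("scene","wrist"): cv2.imwrite(f"pics/{n}7.png",r.grab_frame(n))
s=cv2.imread("pics/scene7.png");w=cv2.imread("pics/wrist7.png")
b=cv2.resize(s[145:265,260:400],None,fx=3,fy=3,interpolation=3)
cv2.imwrite("pics/m7.png",np.hstack([b,w[:360,130:510]]))
```

```text
t 10.10 pos [608.2  -4.  172. ] rot [-3.142e+00 -1.000e-03 -1.650e-01] open 0.656 F [-2.5 -0.4  6.1] q [-0.01  0.41  1.74 -0.    0.99  1.73]
```

View pics/m7.png

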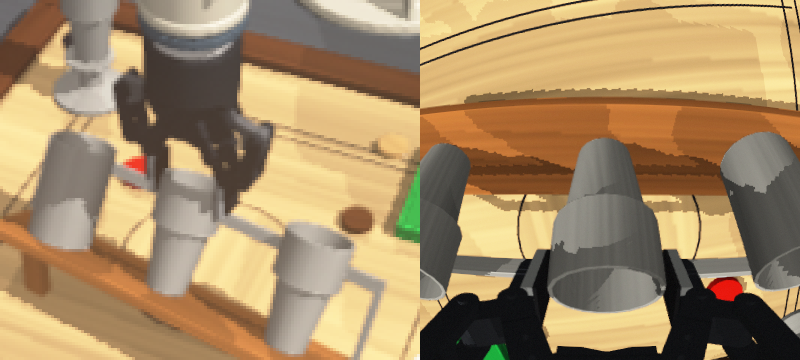

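>>> carry_out(rows="0 0.2 0 -0.11 0;0 0.2 0 -0.11 0;0 0.22 0 -0.08 0;0 0.22 0 -0.08 0;0 0.24 0 -0.05 0;0 0.24 0 -0.05 0;0 0 0 0 0")

```text
clock: 11.08
eef_pos: [647.7, -10.1, 186.5]
tcp_rot: [-3.141, -0.001, -0.165]
contact_force: [-3.7, 3.5, 7.5]
opening: 0.658
```

Run:
```python
from h import *
st()
for n in("scene","wrist"): cv2.imwrite(f"pics/{n}8.png",r.grab_frame(n))
s=cv2.imread("pics/scene8.png");w=cv2.imread("pics/wrist8.png")
b=cv2.resize(s[145:265,260:400],None,fx=3,fy=3,interpolation=3)
cv2.imwrite("pics/m8.png",np.hstack([b,w[:360,130:510]]))
```

```text
t 11.07 pos [647.7 -10.1 186.5] rot [-3.141e+00 -1.000e-03 -1.650e-01] open 0.658 F [-3.7  3.5  7.5] q [-0.02  0.45  1.64  0.    1.05  1.72]
```

View pics/m8.png

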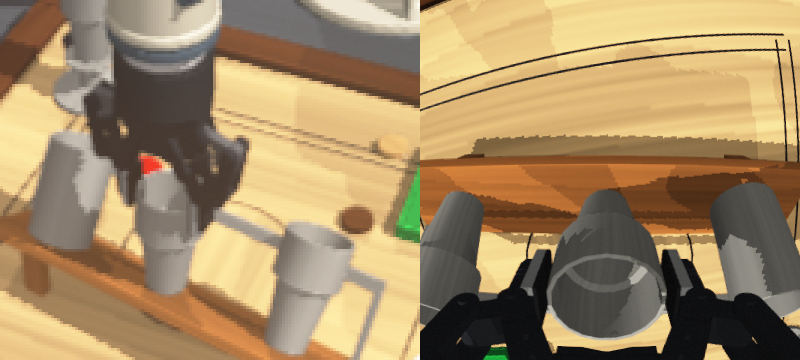

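```bash
cat >> h.py <<'E'
from scipy.optimize import least_squares
def tilt(obs,H=98,Rb=17.5,Rr=29,guess=None):
    """obs: rim left u, rim right u, rim top v, rim bot v, base far v (wrist px). returns tool-frame x,z of base centre rel TCP & tilt deg (mouth to -x positive)"""
    s=r.sense();e=np.array(s["eef_pos"]);y=s["tcp_rot"][2]
    X=np.array([np.cos(y),np.sin(y),0]);Y=np.array([np.sin(y),-np.cos(y),0]);Z=np.array([0,0,1.])
    ph=np.linspace(0,2*np.pi,73)
    K,p,R=cam("wrist")
    def pr(P): 
        q=(P-p)@R;h=np.hypot(q[:,0],q[:,1]);a=np.arctan2(h,-q[:,2]);return np.c_[K[0,2]+K[0,0]*a*q[:,0]/h,K[1,2]-K[1,1]*a*q[:,1]/h]
    def f(v):
        bx,by,bz,th=v; A=-X*np.sin(th)+Z*np.cos(th);B=X*np.cos(th)+Z*np.sin(th)
        b=e+X*bx+Y*by+Z*bz
        c=lambda o,rad:o+rad*(np.cos(ph)[:,None]*B+np.sin(ph)[:,None]*Y)
        r_=pr(c(b+A*H,Rr));q=pr(c(b,Rb))
        return np.array([r_[:,0].min(),r_[:,0].max(),r_[:,1].min(),r_[:,1].max(),q[:,1].min()])-obs
    o=least_squares(f,[0,0,-80,.1] if guess is None else guess)
    print("base in tool x %.1f y %.1f z(up) %.1f tilt %.1f deg"%(*o.x[:3],np.degrees(o.x[3])),"res",np.round(o.fun,1))
E
python3 - <<'E'
from h import *
tilt([259,372,255,338,190])
E
python3 - <<'E'
import cv2
w=cv2.imread("pics/wrist8.png")
cv2.imwrite("pics/w8z.png",cv2.resize(w[180:350,230:410],None,fx=3.5,fy=3.5,interpolation=3))
E
```

```text
base in tool x -2.6 y -0.1 z(up) -104.1 tilt 7.2 deg res [-0.8  0.8  0.4 -0.9  0.5]
```

View pics/w8z.png

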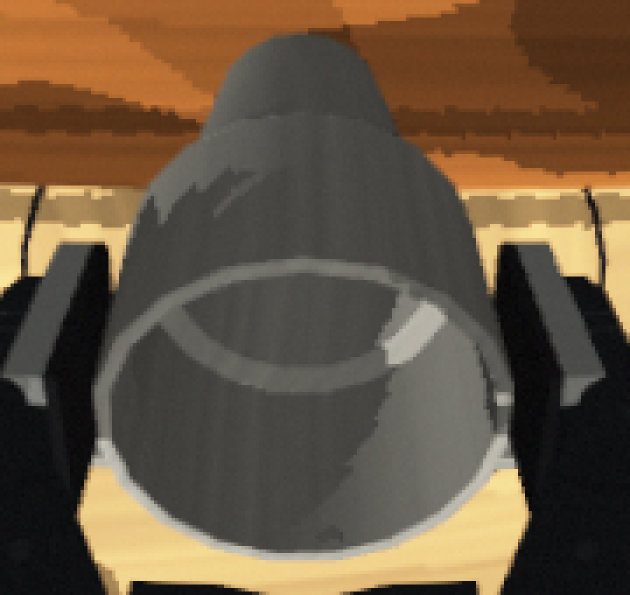

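Run:
```python
from h import *
tilt([257.1,376.6,253.7,339.4,189.4])
```

```text
base in tool x -0.3 y 0.5 z(up) -98.9 tilt 6.5 deg res [ 0.1 -0.1 -0.1  0.1 -0.1]
```

>>> carry_out(rows="0 0.17 0 -0.02 0;0 0.17 0 -0.02 0;0 0 0 -0.5 0;0 0 0 -1 0;0 0 0 -1 0;0 0 0 -1 0;0 0 0 0 0")

```text
clock: 12.05
eef_pos: [658.5, -12.3, 295.0]
tcp_rot: [-3.141, -0.006, -0.165]
contact_force: [0.1, 0.1, -0.7]
opening: 0.661
```

Run:
```python
from h import *
plan(st(),[388,-208.5,286,-.165])
for n in("scene","wrist"): cv2.imwrite(f"pics/{n}9.png",r.grab_frame(n))
s=cv2.imread("pics/scene9.png");w=cv2.imread("pics/wrist9.png")
b=cv2.resize(s[100:250,230:400],None,fx=2,fy=2,interpolation=3)
a=cv2.resize(w[170:350,230:410],None,fx=2.5,fy=2.5,interpolation=3)
b=cv2.copyMakeBorder(b,0,a.shape[0]-b.shape[0],0,0,0);cv2.imwrite("pics/m9.png",np.hstack([a,b]))
```

```text
t 12.05 pos [658.5 -12.3 295. ] rot [-3.141 -0.006 -0.165] open 0.661 F [ 0.1  0.1 -0.7] q [-0.02  0.37  1.52 -0.    1.25  1.71]
turn -0.00 | x -7.82 y 7.93 z 0.30
```

View pics/m9.png

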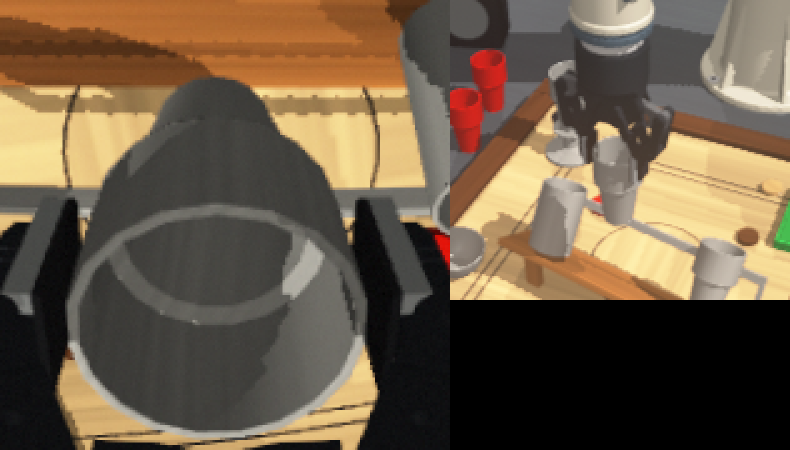

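Run:
```python
from h import *
f=lambda u,v:(230+u/2.5,170+v/2.5)
tilt([230+68/2.5,230+365/2.5,170+204/2.5,170+436/2.5,170+77/2.5])
st()
```

```text
base in tool x -10.0 y 0.4 z(up) -99.3 tilt 1.1 deg res [-0.2  0.2  0.1 -0.2  0.1]
t 12.15 pos [656.8 -12.3 291.5] rot [ 3.142 -0.    -0.165] open 0.659 F [ 0.3  0.3 -1.6] q [-0.02  0.37  1.52 -0.    1.25  1.72]
```

Run:
```python
from h import *
w=cv2.imread("pics/wrist4.png")
cv2.imwrite("pics/w4z.png",cv2.resize(w[180:360,230:410],None,fx=3,fy=3,interpolation=3))
```

```text
(no output)
```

View pics/w4z.png

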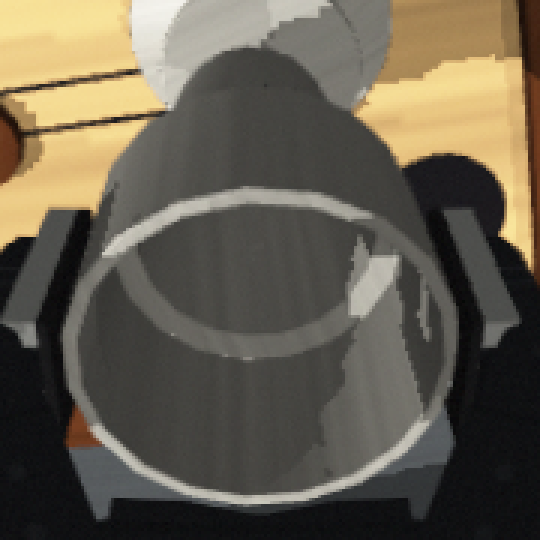

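Run:
```python
from h import *
f=lambda u,v:(230+u/2.5,170+v/2.5)
tilt([230+63/3,230+458/3,180+187/3,180+507/3,180+46/3])
```

```text
base in tool x -2.1 y 0.5 z(up) -86.9 tilt -0.2 deg res [-0.5  0.5  0.3 -0.7  0.3]
```

Run:
```python
from h import *
plan(st(),[396,-209.9,297,-.165])
```

```text
t 12.15 pos [656.8 -12.3 291.5] rot [ 3.142 -0.    -0.165] open 0.659 F [ 0.3  0.3 -1.6] q [-0.02  0.37  1.52 -0.    1.25  1.72]
turn -0.00 | x -7.49 y 7.93 z -0.18
```

>>> carry_out(rows="0 -0.4 0.4 -0.2 0;0 -0.8 0.8 0 0;0 -0.8 0.9 0 0;0 -0.8 0.9 0 0;0 -0.8 0.9 0 0;0 -0.8 0.9 0 0;0 -0.8 0.9 0 0;0 -0.8 0.8 0 0;0 -0.8 0.8 0 0;0 -0.49 0.53 0 0;0 -0.2 0.2 0 0;0 0 0 0 0")

```text
clock: 13.65
eef_pos: [395.2, -212.9, 297.5]
tcp_rot: [-3.141, 0.0, -0.166]
contact_force: [-0.3, -0.3, -0.4]
opening: 0.659
```

Run:
```python
from h import *
plan(st(),[396,-209.9,226.5,-.165])
for n in("scene","wrist"): cv2.imwrite(f"pics/{n}10.png",r.grab_frame(n))
s=cv2.imread("pics/scene10.png");w=cv2.imread("pics/wrist10.png")
b=cv2.resize(s[70:220,220:370],None,fx=2.5,fy=2.5,interpolation=3)
a=cv2.resize(w[170:350,230:410],None,fx=2.4,fy=2.4,interpolation=3)
b=cv2.copyMakeBorder(b,0,a.shape[0]-b.shape[0],0,0,0);cv2.imwrite("pics/m10.png",np.hstack([a,b]))
```

```text
t 13.65 pos [ 395.2 -212.9  297.5] rot [-3.141  0.    -0.166] open 0.659 F [-0.3 -0.3 -0.4] q [-0.5   0.03  1.94  0.    1.18  1.24]
turn -0.01 | x 0.01 y -0.10 z 2.37
```

View pics/m10.png

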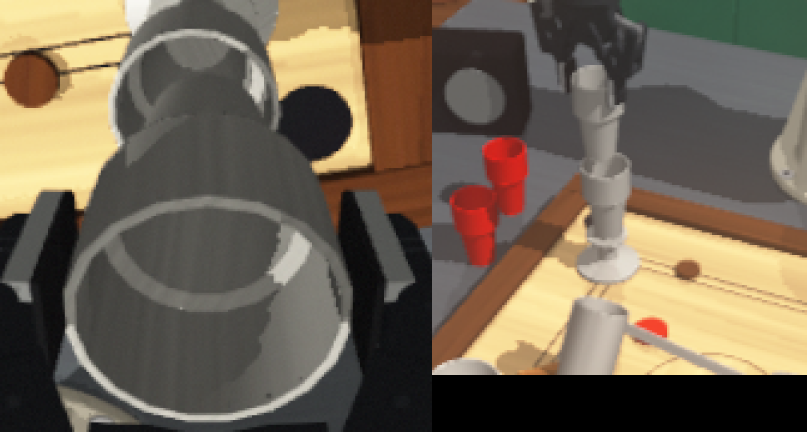

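>>> carry_out(rows="0 0.01 -0.13 0 0;0 0 0 0.4 0;0 0 0 0.4 0;0 0 0 0.4 0;0 0 0 0.4 0;0 0 0 0.3 0;0 0 0 0.2 0;0 0 0 0 0")

```text
clock: 14.75
eef_pos: [396.5, -209.1, 234.3]
tcp_rot: [-3.141, 0.001, -0.165]
contact_force: [-1.6, -0.8, -0.9]
opening: 0.658
```

Run:
```python
from h import *
st()
for n in("scene","wrist"): cv2.imwrite(f"pics/{n}11.png",r.grab_frame(n))
s=cv2.imread("pics/scene11.png");w=cv2.imread("pics/wrist11.png")
b=cv2.resize(s[70:220,220:370],None,fx=2.5,fy=2.5,interpolation=3)
a=cv2.resize(w[170:350,230:410],None,fx=2.4,fy=2.4,interpolation=3)
b=cv2.copyMakeBorder(b,0,a.shape[0]-b.shape[0],0,0,0);cv2.imwrite("pics/m11.png",np.hstack([a,b]))
```

```text
t 14.75 pos [ 396.5 -209.1  234.3] rot [-3.141e+00  1.000e-03 -1.650e-01] open 0.658 F [-1.6 -0.8 -0.9] q [-0.49  0.1   2.01  0.    1.03  1.25]
```

View pics/m11.png

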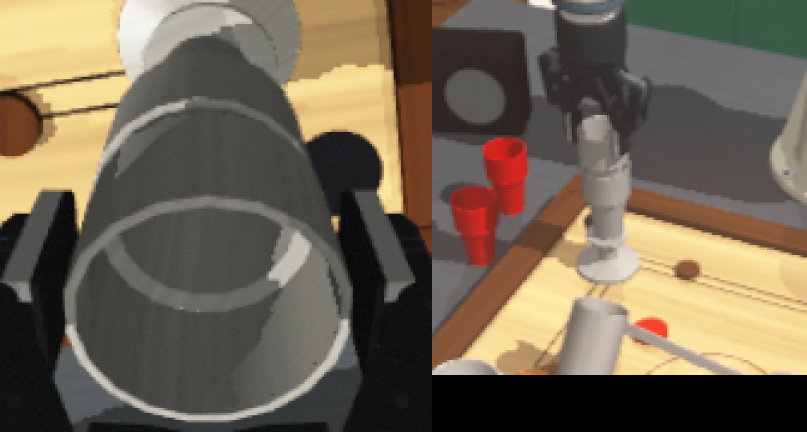

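>>> carry_out(rows="0 0 0 0.15 0;0 0 0 0.1 0;0 0 0 0.05 0;0 0 0 0 0")

```text
clock: 15.35
eef_pos: [396.6, -209.1, 225.6]
tcp_rot: [-3.142, 0.0, -0.165]
contact_force: [-0.3, 0.3, -1.5]
opening: 0.652
```

>>> carry_out(rows="0 0 0 0.07 0;0 0 0 0 0;1 0 0 0 0;1 0 0 0 0;1 0 0 0 0;1 0 0 0 0;1 0 0 -0.5 0;1 0 0 -1 0;1 0 0 -1 0;1 0 0 -0.5 0")

```text
clock: 16.6
eef_pos: [397.3, -209.4, 316.0]
tcp_rot: [3.141, -0.003, -0.165]
contact_force: [-0.7, 0.2, -0.3]
opening: 0.999
```

Run:
```python
from h import *
st()
for n in("scene","wrist"): cv2.imwrite(f"pics/{n}12.png",r.grab_frame(n))
s=cv2.imread("pics/scene12.png");w=cv2.imread("pics/wrist12.png")
b=cv2.resize(s[70:220,220:370],None,fx=2.6,fy=2.6,interpolation=3)
cv2.imwrite("pics/m12.png",np.hstack([b,w[:390,140:500]]))
```

```text
t 16.60 pos [ 397.3 -209.4  316. ] rot [ 3.141e+00 -3.000e-03 -1.650e-01] open 0.999 F [-0.7  0.2 -0.3] q [-0.49  0.01  1.92 -0.    1.22  1.25]
```

View pics/m12.png

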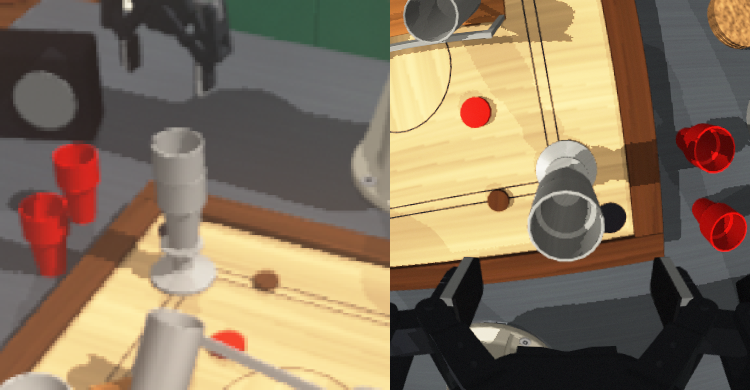

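Run:
```python
from h import *
plan(st(),[622.5,110.6,171,-.165])
```

```text
t 16.70 pos [ 397.5 -209.5  315.4] rot [ 3.141e+00 -3.000e-03 -1.650e-01] open 0.999 F [-0.1 -0.   0.1] q [-0.49  0.01  1.92  0.    1.21  1.25]
turn -0.00 | x 5.65 y -11.76 z 4.81
```

>>> carry_out(rows="1 0.47 -1 0 0;1 0.47 -1 0 0;1 0.47 -1 0 0;1 0.47 -1 0 0;1 0.47 -1 0 0;1 0.47 -1 0 0;1 0.47 -1 0 0;1 0.47 -1 0 0;1 0.47 -1 0 0;1 0.47 -1 0.4 0;1 0.47 -1 0.4 0;1 0.48 -0.76 0.4 0")

```text
clock: 18.2
eef_pos: [621.8, 112.2, 275.6]
tcp_rot: [3.141, 0.002, -0.165]
contact_force: [0.6, -0.5, -0.3]
opening: 0.998
```

Run:
```python
from h import *
plan(st(),[622.5,110.6,171,-.165])
cv2.imwrite("pics/wrist13.png",r.grab_frame("wrist"))
print(proj("wrist",(625.1,110.6,166.6)))
plan(st(),[622.5,110.6,171,-.165])
```

```text
t 18.20 pos [621.8 112.2 275.6] rot [ 3.141e+00  2.000e-03 -1.650e-01] open 0.998 F [ 0.6 -0.5 -0.3] q [0.18 0.35 1.59 0.   1.21 1.91]
turn 0.00 | x 0.03 y 0.05 z 3.49
[319.87160116 203.00401397]
t 18.25 pos [623.  114.  273.8] rot [-3.141e+00  3.000e-03 -1.640e-01] open 1.000 F [ 0.8  1.2 -1.6] q [0.18 0.35 1.59 0.   1.2  1.91]
turn 0.01 | x 0.00 y 0.11 z 3.43
```

View pics/wrist13.png

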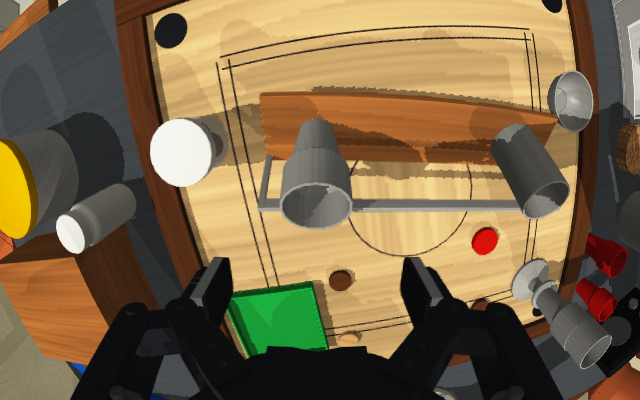

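>>> carry_out(rows="1 0 0.05 1 0;1 0 0 1 0;1 0 0 1 0;1 0 0 0.42 0;0 0 0 0 0;0 0 0 0 0;0 0 0 0 0;0 0 0 0 0;0 0 0 0 0")

```text
clock: 19.38
eef_pos: [622.1, 109.7, 175.9]
tcp_rot: [-3.141, -0.001, -0.165]
contact_force: [-1.1, 0.7, 4.9]
opening: 0.659
```

>>> carry_out(rows="0 0.2 0 -0.11 0;0 0.2 0 -0.11 0;0 0.22 0 -0.08 0;0 0.22 0 -0.08 0;0 0.24 0 -0.05 0;0 0.24 0 -0.05 0;0 0.15 0 -0.02 0;0 0 0 0 0")

```text
clock: 20.38
eef_pos: [665.9, 102.8, 191.5]
tcp_rot: [-3.14, -0.001, -0.165]
contact_force: [-4.7, 1.9, 11.2]
opening: 0.656
```

Run:
```python
from h import *
st()
for n in("scene","wrist"): cv2.imwrite(f"pics/{n}14.png",r.grab_frame(n))
s=cv2.imread("pics/scene14.png");w=cv2.imread("pics/wrist14.png")
b=cv2.resize(s[150:300,290:440],None,fx=2.3,fy=2.3,interpolation=3)
a=cv2.resize(w[170:350,230:410],None,fx=2.5,fy=2.5,interpolation=3)
b=cv2.copyMakeBorder(b,0,a.shape[0]-b.shape[0],0,0,0);cv2.imwrite("pics/m14.png",np.hstack([a,b]))
```

```text
t 20.38 pos [665.9 102.8 191.5] rot [-3.14e+00 -1.00e-03 -1.65e-01] open 0.656 F [-4.7  1.9 11.2] q [0.15 0.49 1.58 0.   1.08 1.89]
```

View pics/m14.png

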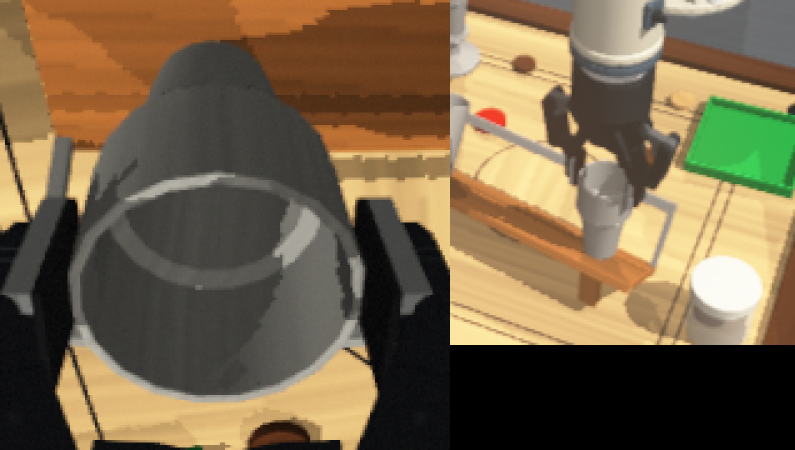

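Run:
```python
from h import *
tilt([230+70/2.5,230+363/2.5,170+175/2.5,170+400/2.5,170+41/2.5])
```

```text
base in tool x 0.2 y 0.4 z(up) -104.3 tilt 4.7 deg res [-0.  0.  0. -0.  0.]
```

>>> carry_out(rows="0 0.12 0 -0.02 0;0 0.12 0 0 0;0 0 0 -0.5 0;0 0 0 -1 0;0 0 0 -1 0;0 0 0 -1 0;0 0 0 -0.8 0;0 0 0 -0.7 0;0 0 0 0 0;0 0 0 0 0")

```text
clock: 21.72
eef_pos: [671.9, 100.9, 339.7]
tcp_rot: [3.141, 0.001, -0.165]
contact_force: [0.6, -0.1, -1.2]
opening: 0.659
```

Run:
```python
from h import *
st()
for n in("wrist",): cv2.imwrite(f"pics/{n}15.png",r.grab_frame(n))
w=cv2.imread("pics/wrist15.png")
a=cv2.resize(w[170:350,230:410],None,fx=2.5,fy=2.5,interpolation=3)
cv2.imwrite("pics/m15.png",a)
```

```text
t 21.73 pos [671.9 100.9 339.7] rot [ 3.141e+00  1.000e-03 -1.650e-01] open 0.659 F [ 0.6 -0.1 -1.2] q [ 0.15  0.38  1.41 -0.    1.36  1.88]
```

View pics/m15.png

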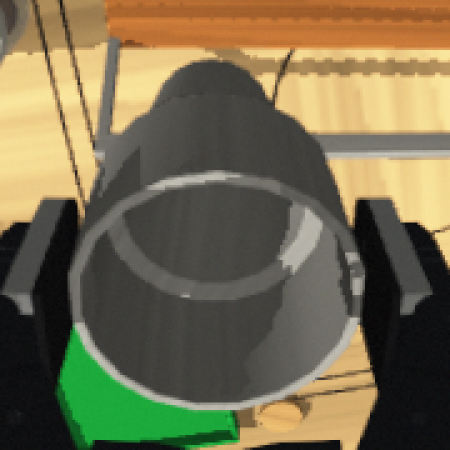

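Run:
```python
from h import *
tilt([230+70/2.5,230+363/2.5,170+172/2.5,170+410/2.5,170+58/2.5])
e=st()
plan(e,[388,-208.9,343,-.165])
```

```text
base in tool x -5.6 y 0.5 z(up) -103.3 tilt 1.2 deg res [-0.4  0.4  0.3 -0.5  0.2]
t 21.77 pos [671.8 101.  339.3] rot [ 3.141e+00  2.000e-03 -1.650e-01] open 0.659 F [-1.1  0.1 -0.1] q [ 0.15  0.38  1.41 -0.    1.36  1.88]
turn -0.00 | x -7.63 y 11.74 z -0.12
```

Run:
```python
from h import *
e=st()
plan(e,[391.5,-209.3,343,-.165])
```

```text
t 21.77 pos [671.8 101.  339.3] rot [ 3.141e+00  2.000e-03 -1.650e-01] open 0.659 F [-1.1  0.1 -0.1] q [ 0.15  0.38  1.41 -0.    1.36  1.88]
turn -0.00 | x -7.52 y 11.74 z -0.12
```

>>> carry_out(rows="0 -0.3 0.5 -0.12 0;0 -0.6 0.95 0 0;0 -0.65 1 0 0;0 -0.65 1 0 0;0 -0.65 1 0 0;0 -0.65 1 0 0;0 -0.65 1 0 0;0 -0.65 1 0 0;0 -0.65 1 0 0;0 -0.65 1 0 0;0 -0.62 0.9 0 0;0 -0.5 0.8 0 0")

```text
clock: 23.28
eef_pos: [401.5, -194.0, 343.9]
tcp_rot: [3.141, 0.001, -0.166]
contact_force: [-0.2, 0.1, -0.9]
opening: 0.66
```

>>> carry_out(rows="0 -0.3 0.49 0 0;0 0 0.1 0 0;0 0 0 0 0;0 0 0 0 0")

```text
clock: 23.78
eef_pos: [392.0, -208.8, 344.1]
tcp_rot: [-3.141, 0.0, -0.165]
contact_force: [0.7, 0.4, -1.2]
opening: 0.658
```

Run:
```python
from h import *
plan(st(),[391.5,-209.3,343,-.165])
for n in("scene","wrist"): cv2.imwrite(f"pics/{n}16.png",r.grab_frame(n))
s=cv2.imread("pics/scene16.png");w=cv2.imread("pics/wrist16.png")
b=cv2.resize(s[50:200,220:370],None,fx=2.5,fy=2.5,interpolation=3)
a=cv2.resize(w[170:350,230:410],None,fx=2.4,fy=2.4,interpolation=3)
b=cv2.copyMakeBorder(b,0,a.shape[0]-b.shape[0],0,0,0);cv2.imwrite("pics/m16.png",np.hstack([a,b]))
```

```text
t 23.77 pos [ 392.  -208.8  344.1] rot [-3.141  0.    -0.165] open 0.658 F [ 0.7  0.4 -1.2] q [-0.49 -0.02  1.88  0.    1.28  1.24]
turn 0.00 | x -0.01 y 0.02 z 0.04
```

View pics/m16.png

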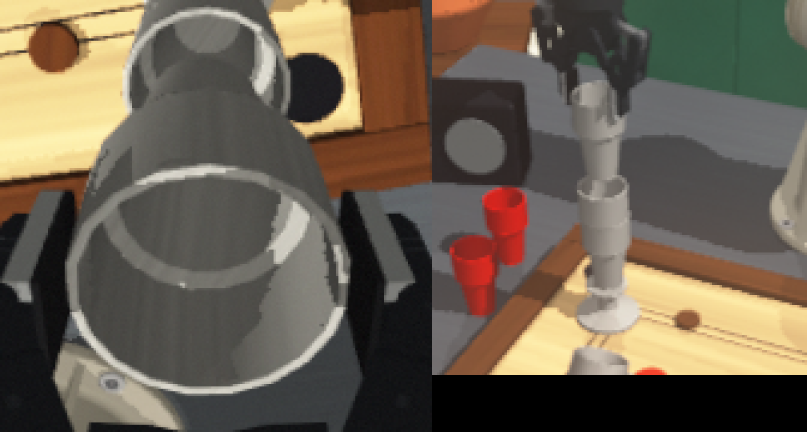

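>>> carry_out(rows="0 0 0.02 0.4 0;0 0 0 0.45 0;0 0 0 0.45 0;0 0 0 0.45 0;0 0 0 0.3 0;0 0 0 0.2 0;0 0 0 0.15 0;0 0 0 0 0;0 0 0 0 0")

```text
clock: 25.0
eef_pos: [391.9, -209.9, 272.5]
tcp_rot: [3.141, -0.001, -0.165]
contact_force: [-0.5, 0.6, -0.9]
opening: 0.657
```

Run:
```python
from h import *
st()
for n in("scene","wrist"): cv2.imwrite(f"pics/{n}17.png",r.grab_frame(n))
s=cv2.imread("pics/scene17.png");w=cv2.imread("pics/wrist17.png")
b=cv2.resize(s[50:200,220:370],None,fx=2.5,fy=2.5,interpolation=3)
a=cv2.resize(w[170:350,230:410],None,fx=2.4,fy=2.4,interpolation=3)
b=cv2.copyMakeBorder(b,0,a.shape[0]-b.shape[0],0,0,0);cv2.imwrite("pics/m17.png",np.hstack([a,b]))
```

```text
t 25.00 pos [ 391.9 -209.9  272.5] rot [ 3.141e+00 -1.000e-03 -1.650e-01] open 0.657 F [-0.5  0.6 -0.9] q [-0.5   0.04  1.98 -0.    1.12  1.24]
```

View pics/m17.png

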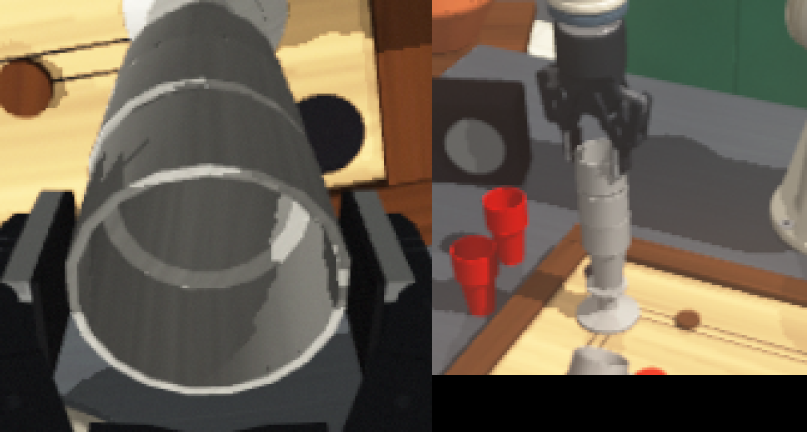

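>>> carry_out(rows="0 0 0 0.1 0;0 0 0 0.06 0;0 0 0 0 0")

```text
clock: 25.48
eef_pos: [392.5, -210.5, 268.5]
tcp_rot: [3.14, -0.002, -0.165]
contact_force: [-0.5, -0.1, 9.0]
opening: 0.659
```

Contact felt at 268.5 (9 N). Release and lift.

>>> carry_out(rows="1 0 0 0 0;1 0 0 0 0;1 0 0 0 0;1 0 0 0 0;1 0 0 -0.5 0;1 0 0 -1 0;1 0 0 -1 0;1 0 0 -0.5 0")

```text
clock: 26.48
eef_pos: [392.3, -210.1, 359.7]
tcp_rot: [3.141, -0.003, -0.165]
contact_force: [0.0, 0.5, -0.1]
opening: 1.005
```

Run:
```python
from h import *
st()
for n in("scene","wrist","top"): cv2.imwrite(f"pics/{n}18.png",r.grab_frame(n))
s=cv2.imread("pics/scene18.png");w=cv2.imread("pics/wrist18.png")
b=cv2.resize(s[70:220,220:370],None,fx=2.6,fy=2.6,interpolation=3)
cv2.imwrite("pics/m18.png",np.hstack([b,w[:390,140:500]]))
```

```text
t 26.48 pos [ 392.3 -210.1  359.7] rot [ 3.141e+00 -3.000e-03 -1.650e-01] open 1.005 F [ 0.   0.5 -0.1] q [-0.5  -0.03  1.86 -0.    1.31  1.24]
```

View pics/m18.png

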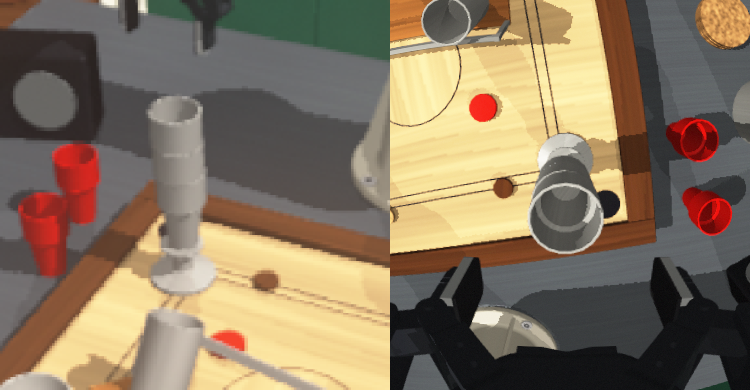

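Run:
```python
from h import *
plan(st(),[588.6,-112.5,166.5,-.165])
```

```text
t 26.62 pos [ 391.9 -209.9  357.8] rot [ 3.141e+00 -1.000e-03 -1.650e-01] open 0.998 F [ 0.1  0.8 -0.1] q [-0.5  -0.03  1.86  0.    1.31  1.24]
turn -0.00 | x 5.94 y -4.28 z 6.38
```

>>> carry_out(rows="1 0.5 -0.5 0 0;1 1 -0.8 0 0;1 1 -0.8 0 0;1 1 -0.8 0 0;1 1 -0.8 0.5 0;1 1 -0.58 0.8 0;1 0.44 0 1 0;1 0 0 0.5 0;1 0 0 0 0")

```text
clock: 27.75
eef_pos: [587.1, -112.3, 271.6]
tcp_rot: [-3.142, 0.004, -0.165]
contact_force: [0.2, -0.0, 0.4]
opening: 1.001
```

Run:
```python
from h import *
plan(st(),[588.6,-112.5,166.5,-.165])
cv2.imwrite("pics/wrist19.png",r.grab_frame("wrist"))
print(proj("wrist",(591.1,-112,162)))
```

```text
t 27.75 pos [ 587.1 -112.3  271.6] rot [-3.142  0.004 -0.165] open 1.001 F [ 0.2 -0.   0.4] q [-0.19  0.3   1.67 -0.    1.18  1.54]
turn -0.00 | x 0.05 y -0.00 z 3.50
[314.56584112 200.87252667]
```

View pics/wrist19.png

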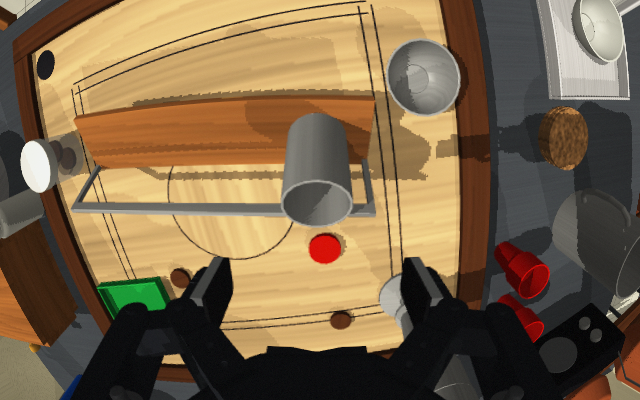

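>>> carry_out(rows="1 0.04 0 1 0;1 0 0 1 0;1 0 0 1 0;1 0 0 0.5 0;0 0 0 0 0;0 0 0 0 0;0 0 0 0 0;0 0 0 0 0;0 0 0 0 0")

```text
clock: 28.92
eef_pos: [590.5, -112.9, 169.9]
tcp_rot: [3.141, -0.002, -0.165]
contact_force: [-1.5, -0.4, 5.8]
opening: 0.658
```

>>> carry_out(rows="0 0.17 0 -0.15 0;0 0.18 0 -0.15 0;0 0.2 0 -0.12 0;0 0.2 0 -0.12 0;0 0.22 0 -0.09 0;0 0.22 0 -0.09 0;0 0.2 0 -0.03 0;0 0 0 0 0")

```text
clock: 29.92
eef_pos: [630.5, -119.5, 191.9]
tcp_rot: [3.141, 0.002, -0.165]
contact_force: [-8.6, 0.4, 10.2]
opening: 0.658
```

Run:
```python
from h import *
st()
for n in("scene","wrist"): cv2.imwrite(f"pics/{n}20.png",r.grab_frame(n))
s=cv2.imread("pics/scene20.png");w=cv2.imread("pics/wrist20.png")
b=cv2.resize(s[120:270,220:370],None,fx=2.3,fy=2.3,interpolation=3)
a=cv2.resize(w[170:350,230:410],None,fx=2.5,fy=2.5,interpolation=3)
b=cv2.copyMakeBorder(b,0,a.shape[0]-b.shape[0],0,0,0);cv2.imwrite("pics/m20.png",np.hstack([a,b]))
```

```text
t 29.93 pos [ 630.5 -119.5  191.9] rot [ 3.141e+00  2.000e-03 -1.650e-01] open 0.658 F [-8.6  0.4 10.2] q [-0.19  0.44  1.65 -0.    1.05  1.55]
```

View pics/m20.png

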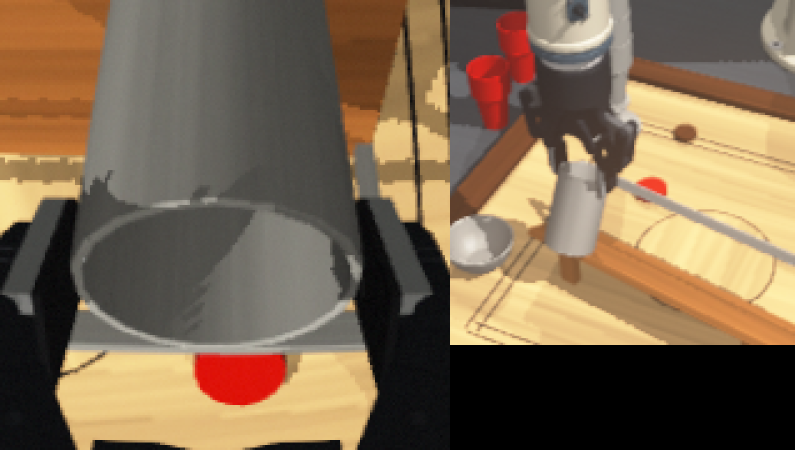

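>>> carry_out(rows="0 0 0 -0.5 0;0 0 0 -1 0;0 0 0 -1 0;0 0 0 -1 0;0 0 0 0 0;0 0 0 0 0")

```text
clock: 30.78
eef_pos: [630.7, -119.4, 295.3]
tcp_rot: [-3.142, 0.001, -0.165]
contact_force: [0.6, -0.7, -2.6]
opening: 0.658
```

Run:
```python
from h import *
st()
for n in("scene","wrist"): cv2.imwrite(f"pics/{n}21.png",r.grab_frame(n))
s=cv2.imread("pics/scene21.png");w=cv2.imread("pics/wrist21.png")
b=cv2.resize(s[80:230,220:370],None,fx=2.3,fy=2.3,interpolation=3)
a=cv2.resize(w[110:350,230:410],None,fx=2.5,fy=2.5,interpolation=3)
b=cv2.copyMakeBorder(b,0,a.shape[0]-b.shape[0],0,0,0);cv2.imwrite("pics/m21.png",np.hstack([a,b]))
```

```text
t 30.77 pos [ 630.7 -119.4  295.3] rot [-3.142e+00  1.000e-03 -1.650e-01] open 0.658 F [ 0.6 -0.7 -2.6] q [-0.19  0.34  1.55  0.    1.25  1.55]
```

View pics/m21.png

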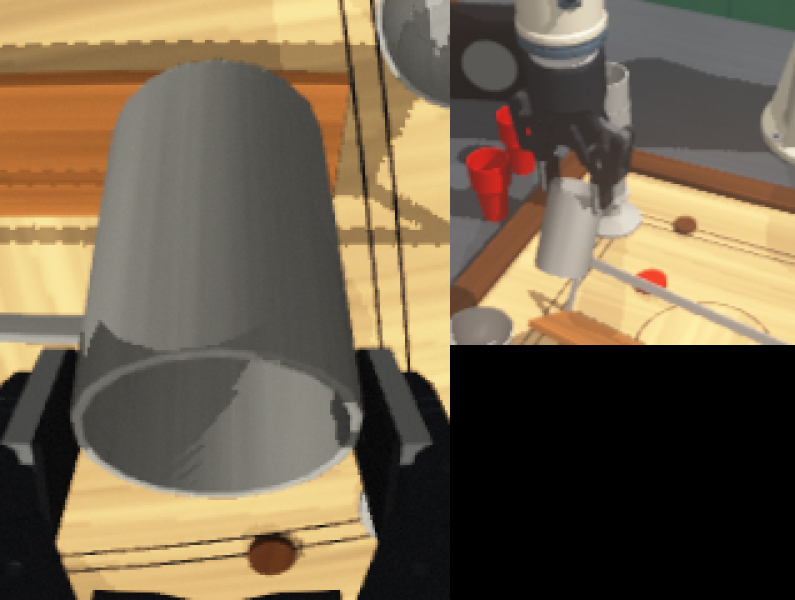

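Run:
```python
from h import *
tilt([230+72/2.5,230+360/2.5,110+350/2.5,110+496/2.5,110+58/2.5],H=90,Rb=29,guess=[20,0,-80,.4])
```

```text
base in tool x 33.6 y 0.3 z(up) -90.9 tilt 26.4 deg res [-0.4  0.4  0.1 -0.4  0.3]
```

Run:
```python
from h import *
plan(st(),[404-39*.986,200+39*.164,160,-.165])
```

```text
t 30.88 pos [ 630.3 -119.3  294.4] rot [-3.142e+00  2.000e-03 -1.650e-01] open 0.658 F [-0.4  0.1 -1.7] q [-0.19  0.35  1.55  0.    1.25  1.55]
turn -0.00 | x -10.49 y -9.26 z 4.48
```

>>> carry_out(rows="0 -0.5 -0.4 0 0;0 -0.9 -0.8 0 0;0 -1 -0.9 0 0;0 -1 -0.9 0 0;0 -1 -0.9 0 0;0 -1 -0.9 0 0;0 -1 -0.9 0 0;0 -1 -0.9 0 0;0 -1 -0.9 0 0;0 -1 -0.9 0 0;0 -0.8 -0.6 0 0;0 -0.29 -0.26 0 0")

```text
clock: 32.38
eef_pos: [364.2, 207.0, 295.4]
tcp_rot: [3.141, 0.001, -0.163]
contact_force: [0.3, -0.3, -1.3]
opening: 0.654
```

>>> carry_out(rows="0 0 0 0.8 0;0 0 0 1 0;0 0 0 1 0;0 0 0 1 0;0 0 0 0.5 0;0 0 0 0.1 0;0 0 0 0 0")

```text
clock: 33.25
eef_pos: [366.3, 206.2, 164.1]
tcp_rot: [-3.142, -0.0, -0.165]
contact_force: [-0.9, -0.6, -1.1]
opening: 0.658
```

Run:
```python
from h import *
plan(st(),[404-39*.986,200+39*.164,145,-.165])
for n in("scene","wrist"): cv2.imwrite(f"pics/{n}22.png",r.grab_frame(n))
s=cv2.imread("pics/scene22.png");w=cv2.imread("pics/wrist22.png")
b=cv2.resize(s[120:270,330:480],None,fx=2.5,fy=2.5,interpolation=3)
a=w[:375,130:510]
cv2.imwrite("pics/m22.png",np.hstack([a,b]))
```

```text
t 33.25 pos [366.3 206.2 164.1] rot [-3.142 -0.    -0.165] open 0.658 F [-0.9 -0.6 -1.1] q [ 0.51  0.16  2.14 -0.    0.85  2.25]
turn -0.00 | x -0.03 y -0.00 z 0.64
```

View pics/m22.png

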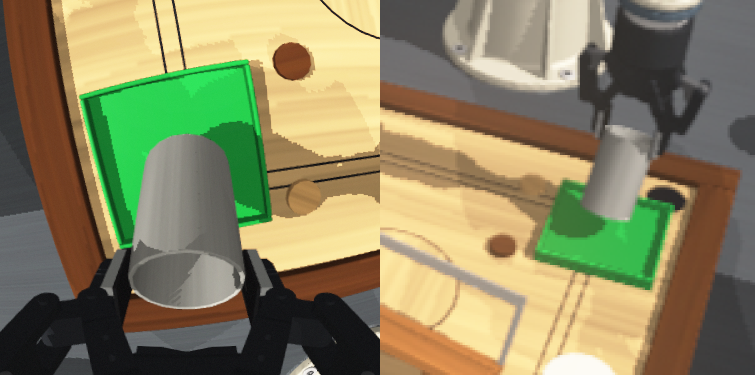

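>>> carry_out(rows="0 0 0 0.3 0;0 0 0 0.2 0;0 0 0 0.1 0;0 0 0 0.1 0;0 0 0 0 0")

```text
clock: 33.98
eef_pos: [366.5, 206.4, 143.4]
tcp_rot: [-3.141, -0.0, -0.165]
contact_force: [-1.4, -2.1, 10.0]
opening: 0.66
```

>>> carry_out(rows="0 0.22 0 0 0;0 0.22 0 0 0;0 0.22 0 0.02 0;0 0.22 0 0.04 0;0 0.22 0 0.06 0;0 0.22 0 0.08 0;0 0 0 0 0")

```text
clock: 34.85
eef_pos: [406.5, 200.0, 137.5]
tcp_rot: [-3.141, -0.002, -0.165]
contact_force: [-0.4, -1.4, 7.6]
opening: 0.655
```

Run:
```python
from h import *
st()
for n in("scene","wrist"): cv2.imwrite(f"pics/{n}23.png",r.grab_frame(n))
s=cv2.imread("pics/scene23.png");w=cv2.imread("pics/wrist23.png")
b=cv2.resize(s[120:270,330:480],None,fx=2.5,fy=2.5,interpolation=3)
a=w[:375,130:510]
cv2.imwrite("pics/m23.png",np.hstack([a,b]))
```

```text
t 34.85 pos [406.5 200.  137.5] rot [-3.141e+00 -2.000e-03 -1.650e-01] open 0.655 F [-0.4 -1.4  7.6] q [ 0.45  0.25  2.1  -0.    0.8   2.19]
```

View pics/m23.png

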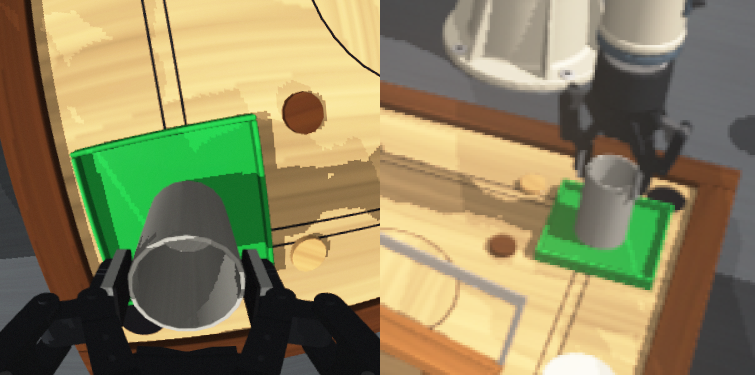

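>>> carry_out(rows="0 0 0 0.05 0;1 0 0 0 0;1 0 0 0 0;1 0 0 0 0;1 0 0 0 0;1 0 0 -0.5 0;1 0 0 -1 0;1 0 0 -1 0;1 0 0 -1 0;1 -1 0 -1 0;1 -1 0 0 0;1 -1 0 0 0")

```text
clock: 36.45
eef_pos: [315.8, 214.7, 271.7]
tcp_rot: [-3.14, -0.001, -0.165]
contact_force: [0.3, 0.6, 0.3]
opening: 0.996
```

Run:
```python
from h import *
st()
for n in("scene","wrist","top"): cv2.imwrite(f"pics/{n}24.png",r.grab_frame(n))
t=cv2.imread("pics/top24.png")
cv2.imwrite("pics/t24.png",cv2.resize(t[110:290,170:415],None,fx=3.2,fy=3.2,interpolation=3))
s=cv2.imread("pics/scene24.png")
cv2.imwrite("pics/s24.png",cv2.resize(s[90:260,220:480],None,fx=3,fy=3,interpolation=3))
```

```text
t 36.45 pos [315.8 214.7 271.7] rot [-3.14e+00 -1.00e-03 -1.65e-01] open 0.996 F [0.3 0.6 0.3] q [ 0.59 -0.07  2.09  0.    1.12  2.33]
```

View pics/t24.png

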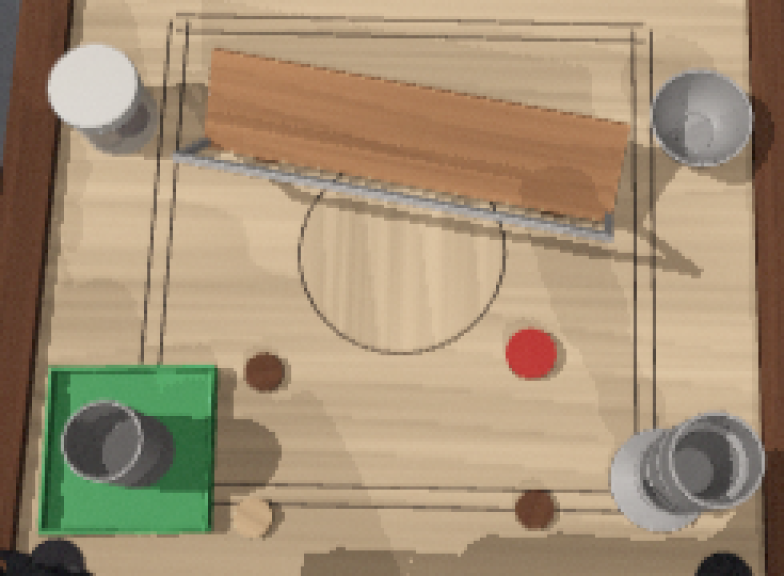

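View pics/s24.png

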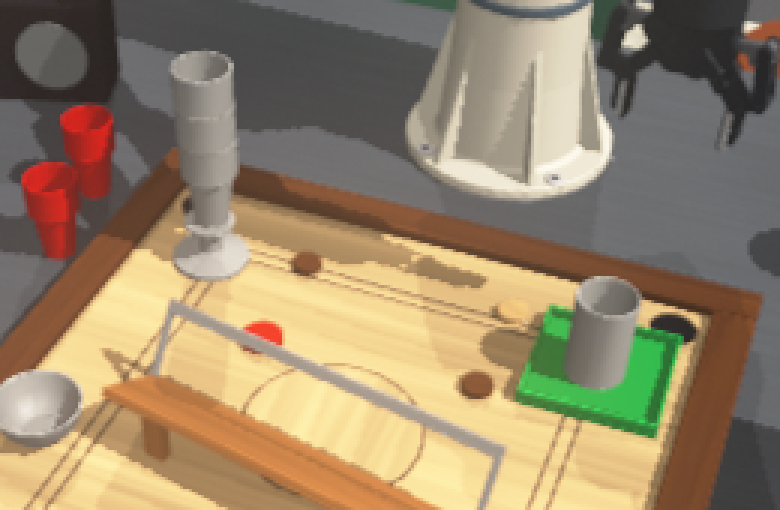

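Run:
```python
from h import *
np.set_printoptions(precision=1,suppress=True)
T=lambda u,v:("top",170+u/3.2,110+v/3.2); S=lambda u,v:("scene",220+u/3,90+v/3)
print("stack rim",atz(*T(713,460),267),tri(T(713,460),S(203,67)))
print("S rim",atz(*T(104,441),134),tri(T(104,441),S(609,296)))
print(proj("scene",(390,-208,267)), proj("scene",(390,-208,90)), (220+203/3,90+67/3))
print("str",atz(*T(531,353),49),[atz(*T(*p),48) for p in((265,371),(255,518),(536,509))],atz(*T(93,86),114),atz(*T(702,117),80))
```

```text
stack rim [ 387.2 -208.8  267. ] (array([ 386.8, -207.7,  265. ]), array([1.5, 1.5]))
S rim [402.6 195.9 134. ] (array([402.1, 199.1, 131.2]), array([2.3, 2.3]))
[286.5 112.1] [289.5 162.6] (287.6666666666667, 112.33333333333333)
str [ 486.9 -109.    49. ] [array([468.1, 101.2,  48. ]), array([353.8, 101.8,  48. ]), array([ 365.2, -114.4,   48. ])] [678.2 236.1 114. ] [ 676.9 -243.    80. ]
```

All as wanted: the stack rim is 265–267 mm up above the stand, the straight tumbler's rim is over the tray's centre, and the bystanders have not moved. I am handing in.

Run:
```python
from rig import r
print(r.sign_off())
```

```text
the job is handed in; nothing more can be done
None
```

The three stepped tumblers are nested, upright and mouth up, on the steel stand. The straight-sided tumbler stands upright in the green coaster tray. I handed the job in at about 36.6 s; the interface gives no verdict.

**How it was done:** I took tumbler_c from the board to the stand first. I gripped the middle and +y rack tumblers near the rim, levered them upright against the plank, and nested them one after the other. Levering the straight one against the plank failed: it slid and stayed tilted about 26°. I righted it instead by pressing its base edge on the tray floor.

**Last checks, from the top and scene cameras:**
- **Stack:** the top rim is at about (387, -208) mm, 2 to 3 mm from my estimate of the stand's centre. Its height is 265 mm against the 267 mm expected for full nesting, and the scene image shows it upright.
- **Straight tumbler:** its rim centre is at about (402, 199) mm and the tray's centre at about (404, 200) mm. Its rim height measured 131 mm against 134 mm nominal, and it looks upright and flat. That 3 mm is about the spread of the camera fixes.
- **Bystanders:** the striker, coins, coin box and bowl are within about 1 mm of where they started. The red look-alikes were not touched.
- **Robot:** the gripper is open and well clear of everything.

I judged the final tilts by eye and from rim positions, not by a fitted angle.

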